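Carry a tray with a loose ceramic ball over the plate and hold it level

TASK

Lift the small jar off the wooden tray and stand it upright on the round cork mat. Then, without touching the ball, take the tray by its upright grip and carry it so level that the loose ceramic ball stays in its shallow pocket, until the grip is over the middle of the round plate. Finish while holding it there: level and still, its underside about 10 cm above the plate's rim, and leave everything else on the table alone.

Things in the scene. Friction and masses are not known exactly. Their poses are not given: they have to be found in the camera images.
- tray: Loose dark wooden tray, 180 (its x) x 84 (y) x 12 mm, about 250 g. Origin: centre of its underside, z up. In its middle an upright light-wood grip plate, 14 mm thick along x, 50 mm wide along y, rises to 74 mm above the underside: pinch it across its 14 mm. The ball's pocket is on the +x side; the jar starts on the -x side, leaving little finger room beside the grip until it is gone.
- grip (a point): Point inside the grip plate, on the tray's z axis, 50 mm above the tray's underside: a good height for the TCP. Axes as the tray's.
- pocket_ball (a point): Centre of the ball when it rests in the middle of its pocket, 58 mm along the tray's +x and 27 mm above the underside. The pocket is a round, flat-floored recess, 34 mm wide and only 3 mm deep: the ball has a few mm of play, and rolls out if the tray tips by about 30 degrees or is jerked.
- ball_center (a point): Centre of the loose white ceramic ball, 36 mm diameter, about 50 g, lying in the tray's pocket.
- jar: Small closed amber glass jar with a dark lid, standing on the tray: 46 mm diameter, 70 mm tall, about 160 g. Origin: centre of its underside, z up. It starts about 52 mm from the tray's middle on its -x side (small play); pinch it along the tray's y, with the fingers clear of the grip plate, e.g. 45 mm above its underside.
- mat: Round cork mat, 120 mm diameter, 4 mm thick, fixed flat on the table. Origin: centre of its underside.
- plate: Round white ceramic plate, 220 mm diameter, 28 mm tall, fixed on the table. Origin: centre of its underside.
- plate_rim (a point): Centre of the plate's mouth, at rim height (28 mm above the table).
- cup_left: Bystander: open white plastic cup, 76 mm across, 65 mm tall. Origin: centre of its underside.
- cup_right: Bystander: a second cup like it.
- near_jar: Bystander: clear glass jar with a black lid and a paper label, 48 mm diameter, 60 mm tall, on the robot's side. Origin: centre of its underside.
- near_can: Bystander: metal can, 52 mm diameter, 55 mm tall, on the robot's side. Origin: centre of its underside.
- wide_jar: Bystander: wide white jar with a black lid, 84 mm diameter, 80 mm tall, at the far side. Origin: centre of its underside.
- bottle: Bystander: green bottle, 60 mm diameter, 140 mm tall, at the far side. Origin: centre of its underside.
- spatula: Bystander: spatula about 200 mm long, lying flat at the far side.
- ball: The same ball as a body; its origin turns with it as it rolls, so use ball_center for its place.
There are look-alikes about, which are no part of the job. What is shaped like the jar but blue is not meant.

How it is judged:
On the way, in this order (a step that is already met when the one before it is completed fails the run):
1. the jar stands upright on the cork mat, let go (horizontal distance between jar and mat below 0.04 m and height (world z) of jar below 0.012 m and angle between jar's own z axis and vertical below 0.1 rad and contact force between jar and the fingers below 0.1 N), for 0.3 s.
2. the tray is lifted clear in the fingers, with the ball in its pocket (height (world z) of tray above 0.04 m and contact force between tray and the fingers above 0.5 N and distance between ball_center and pocket_ball below 0.012 m), for 0.3 s.
At the end, for the whole second after the job is handed in: Fingers hold the tray, its middle within 40 mm of the plate's, underside 60 to 140 mm above the rim, within 0.12 rad of level, under 30 mm/s, ball within 12 mm of its pocket's centre; the jar stands upright, let go, on the mat, within 40 mm of its middle (all of step 1 and distance between ball_center and pocket_ball below 0.012 m and horizontal distance between tray and plate below 0.04 m and z of tray in the frame of plate_rim between 0.06 and 0.14 m and angle between tray's own z axis and vertical below 0.12 rad and linear speed of tray below 0.03 m/s and angular speed of tray below 0.15 rad/s and contact force between tray and the fingers above 0.5 N and contact force between tray and plate below 0.05 N); the arm keeps its last pose, push and grip.
It fails at once if the ball leaves its pocket (distance between ball_center and pocket_ball above 0.016 m).
It fails at once if the robot touches the ball (contact force between ball and the arm above 0.3 N).
It fails at once if the fingers touch the ball (contact force between ball and the fingers above 0.3 N).
It fails at once if the jar is tipped over (angle between jar's own z axis and vertical above 0.6 rad).
It fails at once if something else on the table is pushed about (distance of any of cup_left, cup_right, near_jar, near_can, wide_jar, bottle, spatula from where it was at the start of the episode above 0.03 m).
It also fails if it takes over 64 s, if anything falls off the work surface, if the arm or the gripper's body presses on something with over 40 N, if the wrist force passes 120 N, or if a joint passes its speed limit or range.

ROBOT

A 6-joint arm with a two-finger parallel gripper is mounted at the origin on the work surface. World frame = base frame: x ahead of the robot, y to its left, z up, the work surface at z = 0. Lengths are in m, angles in rad, forces in N, time in s.
With the tool pointing down it reaches from about 0.35 to 0.85 m from the base axis. Payload 8.1 kg.
Tool frame: the origin (TCP) lies between the finger pads, 19 mm behind the fingertips; this is the grasp point; z points along the fingers, y is the line along which they close (so a half turn about z gives the same grasp; the last joint's range is limited). The gripper opens to 93 mm and grips with 3 to 60 N. Pads are 15 mm wide; open, the fingers measure 128 mm over their backs; the gripper's body (75 mm by 188 mm) begins 65 mm behind the grasp point.
Start: joints at [-1.389, 0.13, 1.488, -0, 1.523, -0.085], TCP at [0.158, -0.579, 0.237] pointing down, gripper open.
Joint ranges: [-2.96, 2.96], [-0.89, 2.26], [0.02, 2.5], [-1.34, 4.48], [0, 2.73], [-2.66, 2.66]. Speed limits (rad/s): [2.39, 2.39, 2.79, 3.14, 3.14, 3.14].

INTERFACE

Orientations are given as a unit quaternion [w, x, y, z].
In Python, from station import arm gives the robot as it stands.
- The arm moves only by the tool creep_tool, called after "Request:" as name(argument=value, ...), one argument or row to a line, values as JSON. Schema: {"type":"object","properties":{"offsets":{"type":"array","items":{"type":"array","items":{"type":"number"},"minItems":5,"maxItems":5},"minItems":1,"maxItems":5},"force":{"type":"number"},"only":{"type":"string"},"quiet":{"type":"boolean"},"lines":{"type":"string"}},"required":["offsets"],"additionalProperties":false}. offsets is a list of rows, 1 to 5 of them, each of 5 numbers: the finger opening in m, then dx, dy, dz in shares of 75 cm (1.0 is 75 cm), then a turn about the tool's z in fractions of the full range, 1 being 90 degrees; each row shifts and turns the commanded pose from where the row before left it, along the tool's axes as they then stand; what a row does not reach is not made up. A row lasts 1/8 s, in which the tool goes at most 0.0625 m and 0.188 rad, less where a joint would pass 70% of its speed; a pose out of reach is approached as far as the arm can. The fingers move at their own pace and stop on an object; force is the grip in N (left out, the last holds). Time passes only in rows, so rows that do not move let the fingers close. The tool returns the time, the measured TCP pose, the force, the opening and the grip force at its end. only (a regular expression) keeps the lines of the reply that match it, lines (a string "A,B") keeps lines A to B, and quiet returns only ok. A shift or turn number past 1, either way, is cut back to 1. Input that does not fit is refused with a message, and nothing moves.
- arm.get_obs(): the state, without advancing time (a new reading comes with each control period).
- arm.capture(name): name is "scene" or "side" or "wrist"; returns a dict with "image" (480x640x3 uint8, red, green, blue), "depth" (480x640 float32, m along the optical axis (not along the pixel's ray), 0 where there is no reading), "mtx" (3x3 intrinsics, pixels), "origin" and "rotation" of the camera in the world. Camera axes: x right, y up, looking along -z (the intrinsics and any distortion apply to the point x, -y, -z); pixel columns grow to the right and rows downward; lengths in m; the calibration is good to about 2 mm. A picture is of the moment at which its call begins.
- arm.hand_in(): hands the job in; it is judged then, once.
The state is a dict: "time_s": time; "joint_positions": joint angles; "joint_velocities": joint speeds; "effort": joint torques, N m; "ee_pos": TCP position; "orientation": TCP orientation; "ft_force": force on the tool from outside, world axes, zero at the start; "ft_torque": the same for the moment, N m; "finger_gap": finger opening in m; "finger_force": force on a finger pad.
Only numpy, scipy, OpenCV 4.12 (cv2) and the standard library are available. Lean on these libraries where they do the work, as an engineer would, in place of code of your own. Each camera call takes 0.05 s, during which the arm holds its last target. There are 200 camera calls.

## Working session

There is one attempt and no reset: what is moved stays moved. The work goes in short steps, Python scripts to look and compute and a tool call to move; the robot and the scene stay as the last step left them, time stands still between calls to the robot, and variables do not carry over. Pictures are saved under pics/ and viewed, at most 10 in all, crops included, and the job is handed in when it is done.

```bash
mkdir -p pics
```

Create h.py:
```python
import numpy as np,cv2
from station import arm
def cloud(c):
    d=c["depth"];v,u=np.mgrid[0:480,0:640];m=np.array(c["mtx"])
    x=(u-m[0,2])/m[0,0]*d;y=(v-m[1,2])/m[1,1]*d
    P=np.stack([x,-y,-d],-1)@np.array(c["rotation"]).T+np.array(c["origin"])
    P[d<=0]=np.nan
    return P
def snap(n,f):
    c=arm.capture(n);cv2.imwrite(f"pics/{f}.png",c["image"][:,:,::-1]);np.savez(f"pics/{f}.npz",P=cloud(c),image=c["image"]);return c
```

Run:
```python
from h import *
for n in("scene","side"):
    c=snap(n,n+"0");print(n,c["origin"],c["mtx"])
o=arm.get_obs();print(o["time_s"],o["ee_pos"],o["orientation"],o["finger_gap"])
```

```text
Traceback (most recent call last):
  File "h.py", line 10, in snap
    c=arm.capture(n);cv2.imwrite(f"pics/{f}.png",c["image"][:,:,::-1]);np.savez(f"pics/{f}.npz",P=cloud(c),image=c["image"]);return c
                                                                                                  ~~~~~^^^
  File "h.py", line 6, in cloud
    P=np.stack([x,-y,-d],-1)@np.array(c["rotation"]).T+np.array(c["origin"])
      ~~~~~~~~~~~~~~~~~~~~~~^~~~~~~~~~~~~~~~~~~~~~~~~~
ValueError: matmul: Input operand 1 has a mismatch in its core dimension 0, with gufunc signature (n?,k),(k,m?)->(n?,m?) (size 4 is different from 3)
```

View pics/scene0.png

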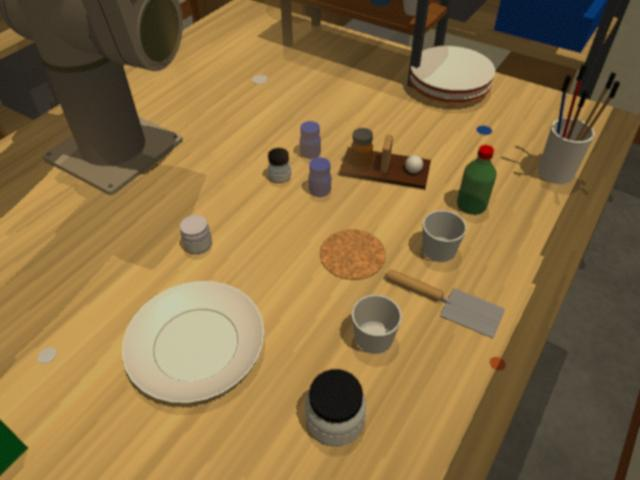

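The scene picture shows the tray at about (387,168), with the amber jar at (362,147), the grip at (387,153) and the ball at (414,164). The cork mat is at (352,253) and the plate at (195,340). Candidates for the jar are amber (362,147), blue (310,138) and blue (320,177). The amber one standing on the tray fits the description. The camera rotation is a quaternion, so I'll fix the helper.

```bash
sed -i 's/np.array(c\["rotation"\]).T/Rotation.from_quat(np.roll(c["rotation"],-1)).as_matrix().T/; 1a from scipy.spatial.transform import Rotation' h.py
```

Run:
```python
from h import *
for n in("scene","side"):
    c=snap(n,n+"0");print(n,c["origin"],c["rotation"])
c=np.load("pics/scene0.npz");P=c["P"]
for k,(u,v) in dict(jar=(362,134),grip=(387,140),ball=(414,160),traycornerL=(343,172),trayR=(427,183),mat=(352,253),plate=(195,340),table=(250,240),blue1=(310,127),blue2=(320,164),njar=(278,156),ncan=(194,224)).items(): print(k,P[v,u].round(3))
m=(P[...,2]>-.01)&(P[...,2]<.3)
im=cv2.imread("pics/scene0.png")[100:220,260:460];cv2.imwrite("pics/crop0.png",cv2.resize(im,(800,480),interpolation=3))
o=arm.get_obs();print(o["time_s"],o["ee_pos"],o["orientation"],o["finger_gap"])
```

```text
scene [ 0.9135504  -0.56320091  0.76674445] [0.89226899 0.34900518 0.11137198 0.26390854]
side [0.37444102 0.74587861 0.59727374] [-0.11111445 -0.04774054  0.46407657  0.87750063]
jar [0.485 0.246 0.08 ]
grip [0.534 0.262 0.076]
ball [0.594 0.27  0.045]
traycornerL [0.475 0.191 0.015]
trayR [0.63  0.269 0.   ]
mat [0.599 0.02  0.005]
plate [ 0.481 -0.273  0.003]
table [ 0.42  -0.052  0.   ]
blue1 [0.376 0.22  0.072]
blue2 [0.459 0.13  0.073]
njar [0.366 0.119 0.06 ]
ncan [ 0.35  -0.114  0.058]
0.15 [ 0.15813531 -0.57835234  0.23665109] [-7.17925774e-04  9.91116573e-01  1.32994070e-01 -3.36518737e-05] 0.09294899273053826
```

View pics/crop0.png

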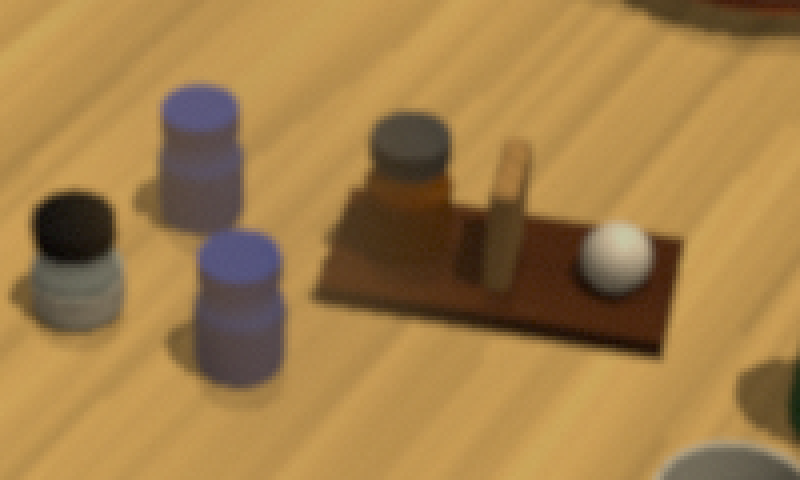

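View pics/side0.png

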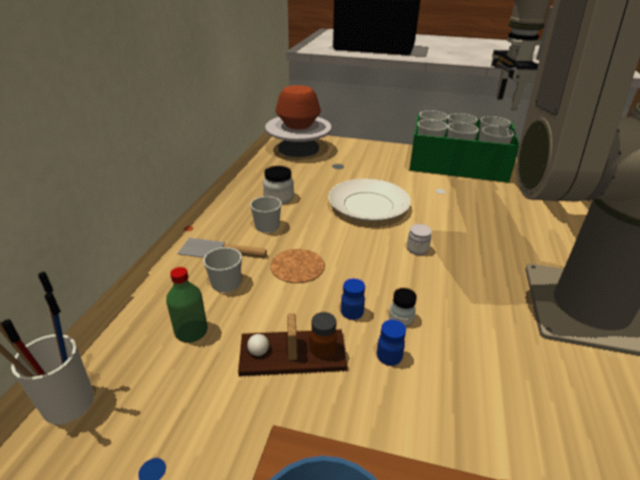

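The crop confirms it: the amber jar with the dark lid stands on the tray (crop 410,190), next to the grip (510,215) and the ball (617,258). The two blue jars stand on the table. The side view agrees, with the jar at (323,335), grip at (292,335), ball at (258,345), mat at (297,265) and plate at (368,202). Next I'll measure poses with both clouds.

Create meas.py:
```python
from h import *
from scipy.optimize import least_squares
def circ(p,r=None):
    f=lambda q:np.hypot(p[:,0]-q[0],p[:,1]-q[1])-(r or q[2])
    return least_squares(f,[*p[:,:2].mean(0),.05][:2 if r else 3],loss="soft_l1",f_scale=.002).x.round(4)
for n in ("scene0","side0"):
    c=np.load(f"pics/{n}.npz");P=c["P"].reshape(-1,3);I=c["image"].reshape(-1,3).astype(int)
    near=lambda x,y,r,z0,z1:(np.hypot(P[:,0]-x,P[:,1]-y)<r)&(P[:,2]>z0)&(P[:,2]<z1)
    mt=near(.535,.24,.12,.008,.02)&(I.sum(1)<230); q=P[mt]
    r=cv2.minAreaRect((q[:,:2]*1000).astype(np.float32));print(n,"tray",len(q),r)
    q=P[near(.534,.25,.05,.06,.08)&(np.hypot(P[:,0]-.485,P[:,1]-.246)>.035)];print(" grip",len(q),q.mean(0).round(4),cv2.minAreaRect((q[:,:2]*1000).astype(np.float32)))
    q=P[near(.485,.246,.035,.076,.1)];print(" jarlid",len(q),((q.min(0)+q.max(0))/2).round(4),q.mean(0).round(4), np.ptp(q,axis=0).round(3))
    q=P[near(.594,.26,.035,.022,.06)]
    f=lambda s:np.linalg.norm(q-s,axis=1)-.018
    print(" ball",len(q),least_squares(f,[.594,.26,.027],loss="soft_l1",f_scale=.001).x.round(4))
    q=P[near(.6,.02,.1,-.003,.01)&(I[:,0]-I[:,2]>0)]; 
    m=near(.6,.02,.1,.0025,.009); q=P[m];print(" mat",len(q),((q.min(0)+q.max(0))/2).round(4),np.ptp(q,axis=0).round(3))
    q=P[near(.48,-.273,.14,.024,.035)];print(" rim",len(q),circ(q),((q.min(0)+q.max(0))/2).round(4),np.ptp(q,axis=0).round(3))
    for k,(x,y,h) in dict(cupL=(.7,.1,.065),njar=(.366,.119,.06),ncan=(.35,-.114,.055),b1=(.376,.22,.07),b2=(.459,.13,.07)).items():
        q=P[near(x,y,.06,.03,.1)]
        if len(q): print(" ",k,q.min(0).round(3),q.max(0).round(3))
    # objects map above 3cm
    g=P[(P[:,2]>.03)&(P[:,2]<.3)&(P[:,0]>.25)&(P[:,0]<.95)&(abs(P[:,1])<.5)]
    h=np.zeros((71,101),np.uint8);h[((g[:,0]-.25)*100).astype(int),((g[:,1]+.5)*100).astype(int)]=1
    k,l,s,ce=cv2.connectedComponentsWithStats(h)
    for i in range(1,k):
        if s[i,4]>3:
            a=s[i];print("   blob x",round(.25+a[1]/100,2),round(.25+(a[1]+a[3])/100,2),"y",round(a[0]/100-.5,2),round((a[0]+a[2])/100-.5,2))
```

```bash
python3 meas.py
```

```text
scene0 tray 1651 ((536.693603515625, 257.3514709472656), (178.5569610595703, 91.38904571533203), 19.464412689208984)
 grip 154 [0.5396 0.2527 0.0716] ((537.2138061523438, 258.5494384765625), (14.049396514892578, 53.3918342590332), 18.140830993652344)
 jarlid 245 [0.4862 0.2444 0.0808] [0.4875 0.2424 0.0818] [0.042 0.043 0.009]
 ball 229 [0.5915 0.2772 0.0274]
 mat 2532 [0.5986 0.0205 0.0056] [0.197 0.199 0.006]
 rim 1809 [ 0.4885 -0.2792  0.1052] [ 0.4874 -0.2783  0.028 ] [0.219 0.219 0.008]
  cupL [0.689 0.075 0.03 ] [0.76  0.151 0.068]
  njar [0.342 0.099 0.03 ] [0.386 0.146 0.064]
  ncan [ 0.323 -0.141  0.03 ] [ 0.374 -0.091  0.06 ]
  b1 [0.352 0.196 0.03 ] [0.397 0.244 0.075]
  b2 [0.435 0.108 0.03 ] [0.479 0.152 0.074]
   blob x 0.32 0.38 y -0.15 -0.09
   blob x 0.34 0.39 y 0.09 0.15
   blob x 0.35 0.4 y 0.19 0.25
   blob x 0.43 0.48 y 0.1 0.16
   blob x 0.46 0.51 y 0.21 0.27
   blob x 0.52 0.56 y 0.22 0.29
   blob x 0.57 0.61 y 0.25 0.29
   blob x 0.68 0.76 y -0.16 -0.07
   blob x 0.68 0.77 y 0.07 0.16
   blob x 0.69 0.78 y -0.31 -0.22
   blob x 0.7 0.77 y 0.22 0.28
   blob x 0
[... 465 characters left out ...]
 [ 0.4894 -0.2784  0.0276] [0.217 0.22  0.007]
  cupL [0.688 0.077 0.03 ] [0.76  0.155 0.067]
  njar [0.339 0.104 0.03 ] [0.384 0.148 0.062]
  ncan [ 0.321 -0.136  0.03 ] [ 0.372 -0.084  0.057]
  b1 [0.35  0.203 0.03 ] [0.395 0.247 0.073]
  b2 [0.433 0.113 0.03 ] [0.478 0.158 0.072]
   blob x 0.32 0.38 y -0.14 -0.08
   blob x 0.33 0.39 y 0.1 0.15
   blob x 0.35 0.4 y 0.2 0.25
   blob x 0.43 0.48 y 0.11 0.16
   blob x 0.46 0.51 y 0.22 0.28
   blob x 0.52 0.56 y 0.23 0.29
   blob x 0.57 0.61 y 0.26 0.3
   blob x 0.68 0.76 y -0.16 -0.06
   blob x 0.68 0.77 y 0.07 0.16
   blob x 0.69 0.78 y -0.3 -0.21
   blob x 0.7 0.76 y 0.23 0.29
   blob x 0.73 0.83 y -0.5 -0.48
   blob x 0.79 0.88 y 0.39 0.49
```

The manual's scale: shifts go in shares of 75 cm and turns go in shares of 90 degrees. Converting my numbers, 0.049 m / 0.75 = 0.0653, -0.02 m / 0.75 = -0.0267, -0.059 rad / 1.5708 = -0.0376.

Request:
creep_tool(
  offsets=[
    [0.093, 0, 0, 0, -0.0376],
    [0.093, 0.0653, -0.0267, 0, 0],
    [0.093, 0.0653, -0.0267, 0, 0],
    [0.093, 0.0653, -0.0267, 0, 0],
    [0.093, 0.0653, -0.0267, 0, 0],
  ],
)

```text
time_s: 0.78
ee_pos: [0.3193, -0.4389, 0.2372]
orientation: [-0.0, 0.987, 0.162, -0.0]
ft_force: [0.7, -0.5, -0.2]
finger_gap: 0.0927
finger_force: 0.0
```

Request:
creep_tool(
  offsets=[
    [0.093, 0.0653, -0.0267, 0, 0],
    [0.093, 0.0653, -0.0267, 0, 0],
    [0.093, 0.0653, -0.0267, 0, 0],
    [0.093, 0.0653, -0.0267, 0, 0],
    [0.093, 0.024, -0.068, 0, 0],
  ],
)

```text
time_s: 1.4
ee_pos: [0.4805, -0.2462, 0.2361]
orientation: [-0.001, 0.987, 0.162, -0.001]
ft_force: [1.0, 0.9, 0.4]
finger_gap: 0.093
finger_force: 0.0
```

Request:
creep_tool(
  offsets=[
    [0.093, 0.024, -0.068, 0, 0],
    [0.093, 0.024, -0.068, 0, 0],
    [0.093, 0.024, -0.068, 0, 0],
    [0.093, 0.024, -0.068, 0, 0],
    [0.093, 0.024, -0.068, 0, 0],
  ],
)

```text
time_s: 2.02
ee_pos: [0.4824, 0.0245, 0.2373]
orientation: [0.0, 0.987, 0.162, -0.0]
ft_force: [0.4, 0.4, 0.0]
finger_gap: 0.093
finger_force: 0.0
```

Create go.py:
```python
# print tool-axis shift and turn to world target x y z and yaw of tool x
import sys;from h import *
o=arm.get_obs();R=Rotation.from_quat(np.roll(o["orientation"],-1));t=np.array(list(map(float,sys.argv[1:4])))
M=R.as_matrix();print("t",round(o["time_s"],2),"pos",np.round(o["ee_pos"],4),"yaw",np.arctan2(M[1,0],M[0,0]).round(4),"zax",M[:,2].round(4),"shift",(R.inv().apply(t-o["ee_pos"])).round(4),"q6",round(o["joint_positions"][5],2),"f",np.round(o["ft_force"],1))
```

```bash
python3 go.py .4862 .2455 .057
```

Run:
```python
import numpy as np,cv2
for n in("scene0","side0"):
    c=np.load(f"pics/{n}.npz");P=c["P"].reshape(-1,3);I=c["image"].astype(np.uint8)
    H=cv2.cvtColor(I,cv2.COLOR_RGB2HSV).reshape(-1,3)
    m=(np.hypot(P[:,0]-.6,P[:,1]-.02)<.11)&(abs(P[:,2])<.012)&(H[:,0]<14)&(H[:,1]>100);q=P[m]
    print(m.sum(),np.percentile(q,[1,50,99],axis=0).round(4),cv2.minEnclosingCircle((q[:,:2]*1000).astype(np.float32)))
```

```text
t 2.02 pos [0.4824 0.0245 0.2373] yaw 0.3257 zax [-0. -0. -1.] shift [ 0.0744 -0.2082  0.1803] q6 1.19 f [0.4 0.4 0. ]Traceback (most recent call last):
  File "<stdin>", line 6, in <module>
    return _quantile_unchecked(
        a, q, axis, out, overwrite_input, method, keepdims, weights)
    return _ureduce(a,
                    func=_quantile_ureduce_func,
    ...<5 lines>...
                    overwrite_input=overwrite_input,
                    method=method)
    r = func(a, **kwargs)
    result = _quantile(arr,
                       quantiles=q,
    ...<2 lines>...
                       out=out,
                       weights=wgt)
    slices_having_nans = np.isnan(arr[-1, ...])
                                  ~~~^^^^^^^^^
IndexError: index -1 is out of bounds for axis 0 with size 0
```

Request:
creep_tool(
  offsets=[
    [0.093, 0.0248, -0.0693, 0, 0],
    [0.093, 0.0248, -0.0693, 0, 0],
    [0.093, 0.0248, -0.0693, 0, 0],
    [0.093, 0.0248, -0.0693, 0, 0],
    [0.093, 0, 0, 0, 0],
  ],
)

```text
time_s: 2.65
ee_pos: [0.4857, 0.247, 0.2368]
orientation: [-0.0, 0.986, 0.164, -0.0]
ft_force: [-0.9, -1.1, -0.3]
finger_gap: 0.0928
finger_force: 0.0
```

```bash
python3 go.py .4862 .2455 .057
```

Run:
```python
from h import *
snap("wrist","w1")
for n,(u,v) in dict(scene0=(352,253),side0=(297,265)).items():
    c=np.load(f"pics/{n}.npz");P=c["P"].reshape(-1,3);I=c["image"].astype(np.uint8)
    L=cv2.cvtColor(I,cv2.COLOR_RGB2LAB).astype(float)
    ref=np.median(L[v-6:v+7,u-10:u+11].reshape(-1,3),0);d=np.abs(L-ref)[...,1].reshape(-1)
    m=(np.hypot(P[:,0]-.6,P[:,1]-.02)<.09)&(d<8);q=P[m]
    print(n,ref,m.sum(),np.percentile(q,[1,50,99],axis=0).round(4))
```

```text
t 2.65 pos [0.4857 0.247  0.2368] yaw 0.3304 zax [-1.1e-03  5.0e-04 -1.0e+00] shift [1.000e-04 1.700e-03 1.798e-01] q6 1.62 f [-0.9 -1.1 -0.3]
scene0 [135. 145. 168.] 2728 [[ 5.422e-01 -3.600e-02 -4.000e-04]
 [ 6.008e-01  1.820e-02  4.100e-03]
 [ 6.815e-01  8.070e-02  1.790e-02]]
side0 [140. 146. 165.] 1471 [[ 0.5427 -0.0321  0.0011]
 [ 0.5983  0.027   0.0042]
 [ 0.6559  0.0803  0.0069]]
```

View pics/w1.png

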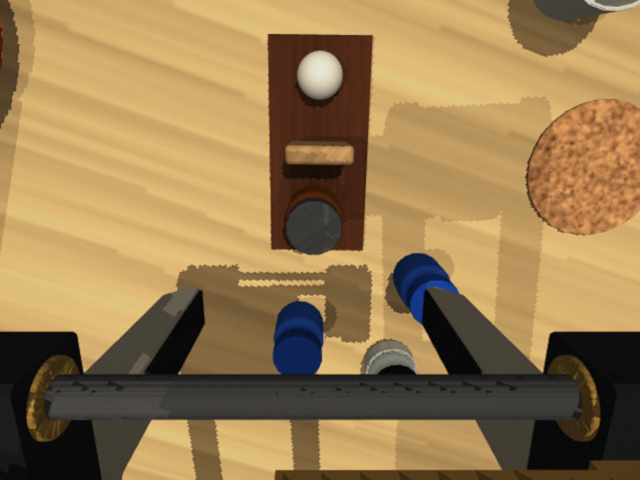

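The wrist view shows the ball (320,75), grip (320,154), amber jar lid (313,227), mat (597,167) and both blue jars beside the fingers' shadow. I'll refine the positions from this.

Run:
```python
import numpy as np,cv2
c=np.load("pics/w1.npz");P=c["P"];f=P.reshape(-1,3)
for k,(u,v) in dict(mat=(597,167),tl=(270,38),tr=(369,38),br=(362,247),bl=(273,247),lid=(313,227)).items(): print(k,P[v,u].round(4))
def box(x,y,r,a,b):
    q=f[(np.hypot(f[:,0]-x,f[:,1]-y)<r)&(f[:,2]>a)&(f[:,2]<b)];return cv2.minAreaRect((q[:,:2]*1000).astype(np.float32)),q.mean(0).round(4)
print("lid",box(.486,.246,.032,.077,.09));print("grip",box(.537,.259,.032,.07,.079))
q=f[(f[:,2]>.006)&(f[:,2]<.017)&(np.hypot(f[:,0]-.537,f[:,1]-.259)<.105)];print("tray",cv2.minAreaRect((q[:,:2]*1000).astype(np.float32)))
q=f[(f[:,2]>.025)&(f[:,2]<.06)&(np.hypot(f[:,0]-.5917,f[:,1]-.2776)<.03)]
from scipy.optimize import least_squares
print("ball",least_squares(lambda s:np.linalg.norm(q-s,axis=1)-.018,[.59,.277,.027]).x)
```

```text
mat [0.6013 0.0212 0.004 ]
tl [0.6059 0.3248 0.0128]
tr [0.6314 0.2501 0.014 ]
br [0.4666 0.1933 0.0121]
bl [0.4403 0.2702 0.0126]
lid [0.4865 0.2474 0.0823]
lid (((485.758056640625, 247.09454345703125), (40.49233627319336, 39.84001541137695), 17.718114852905273), array([0.4862, 0.2473, 0.0821]))
grip (((536.4036865234375, 259.94439697265625), (13.713107109069824, 49.399169921875), 19.111494064331055), array([0.5364, 0.2603, 0.0737]))
tray ((535.95849609375, 260.1132507324219), (180.669921875, 84.28809356689453), 18.243106842041016)
ball [0.59104599 0.27825013 0.0269144 ]
```

Converted, 0.045 m / 0.75 = 0.06, 0.03 m / 0.75 = 0.04.

Request:
creep_tool(
  offsets=[
    [0.093, 0, 0, 0.06, 0],
    [0.093, 0, 0, 0.06, 0],
    [0.093, 0, 0, 0.06, 0],
    [0.093, 0, 0, 0.04, 0],
    [0.093, 0, 0, 0.0187, 0],
  ],
)

```text
time_s: 3.32
ee_pos: [0.4855, 0.2418, 0.0563]
orientation: [0.001, 0.987, 0.161, -0.002]
ft_force: [0.6, 0.1, 0.2]
finger_gap: 0.0931
finger_force: 0.0
```

Request:
creep_tool(
  offsets=[
    [0.03, 0, 0, 0, 0],
    [0.03, 0, 0, 0, 0],
    [0.03, 0, 0, 0, 0],
    [0.03, 0, 0, 0, 0],
    [0.03, 0, 0, 0, 0],
  ],
  force=20,
)

```text
time_s: 3.95
ee_pos: [0.4869, 0.244, 0.059]
orientation: [-0.0, 0.987, 0.162, 0.0]
ft_force: [-0.0, 2.3, 1.2]
finger_gap: 0.0477
finger_force: 0.7
```

Request:
creep_tool(
  offsets=[
    [0.03, 0, 0, -0.02, 0],
    [0.03, 0, 0, -0.0333, 0],
    [0.03, 0, 0, -0.04, 0],
    [0.03, 0, 0, -0.04, 0],
    [0.03, 0, 0, -0.0267, 0],
  ],
)

```text
time_s: 4.58
ee_pos: [0.4873, 0.2438, 0.181]
orientation: [-0.0, 0.987, 0.162, 0.001]
ft_force: [0.5, 0.1, -1.1]
finger_gap: 0.0449
finger_force: 20.0
```

```bash
python3 go.py .601 .0215 .152
```

```text
t 4.58 pos [0.4873 0.2438 0.181 ] yaw 0.3258 zax [ 2.2e-03  8.0e-04 -1.0e+00] shift [0.0365 0.247  0.029 ] q6 1.61 f [ 0.5  0.1 -1.1]
```

Run:
```python
from h import *
for n in("scene","side"):
    c=snap(n,n+"1");P=np.load(f"pics/{n}1.npz")["P"];I=c["image"].astype(int)
    m=(np.hypot(P[...,0]-.487,P[...,1]-.244)<.028)&(P[...,2]>.02)
    q=P[m];print(n,m.sum(),q.min(0).round(3),np.percentile(q[:,2],[1,50]).round(3))
    h=(P[...,2]<.35);v,u=np.where(m);u0,v0=int(u.mean()),int(v.mean());a,b=max(v0-75,0),max(u0-100,0);cv2.imwrite(f"pics/c{n}1.png",cv2.resize(c["image"][a:a+150,b:b+200,::-1],(400,300)))
cv2.imwrite("pics/both1.png",np.hstack([cv2.imread("pics/cscene1.png"),cv2.imread("pics/cside1.png")]))
```

```text
scene 1241 [0.466 0.216 0.134] [0.137 0.287]
side 610 [0.46  0.237 0.137] [0.138 0.161]
```

View pics/both1.png

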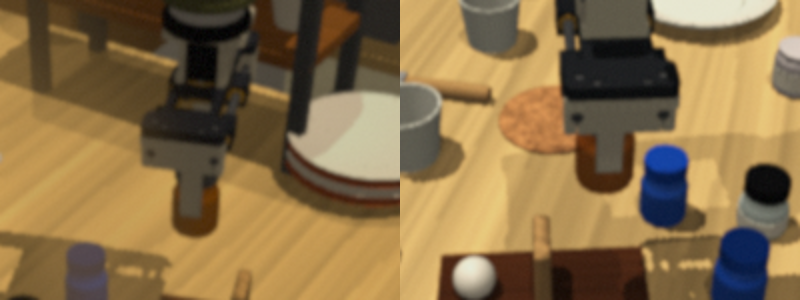

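The jar is held upright, bottom at about 0.136, and the ball is still in its pocket. Next it goes over to the mat.

Converted, 0.058 m / 0.75 = 0.0773, 0.043 m / 0.75 = 0.0573.

Request:
creep_tool(
  offsets=[
    [0.03, 0.0057, 0.04, 0, 0],
    [0.03, 0.0113, 0.0773, 0, 0],
    [0.03, 0.0113, 0.0773, 0, 0],
    [0.03, 0.0113, 0.0773, 0, 0],
    [0.03, 0.0089, 0.0573, 0, 0],
  ],
)

```text
time_s: 5.3
ee_pos: [0.6003, 0.0189, 0.1768]
orientation: [-0.0, 0.987, 0.162, -0.001]
ft_force: [0.3, -0.0, -1.7]
finger_gap: 0.0454
finger_force: 20.0
```

Request:
creep_tool(
  offsets=[
    [0.03, 0, 0, 0, 0],
    [0.03, 0, 0, 0.0533, 0],
    [0.03, 0, 0, 0.0533, 0],
    [0.03, 0, 0, 0.0333, 0],
    [0.03, 0, 0, 0, 0],
  ],
)

```text
time_s: 5.92
ee_pos: [0.597, 0.0224, 0.0697]
orientation: [-0.001, 0.987, 0.163, -0.004]
ft_force: [-0.3, -0.7, -0.7]
finger_gap: 0.0451
finger_force: 20.0
```

```bash
python3 go.py .601 .0215 .0495
```

```text
t 5.92 pos [0.597  0.0224 0.0697] yaw 0.3266 zax [-7.2e-03  6.0e-04 -1.0e+00] shift [0.0037 0.0022 0.0201] q6 1.2 f [-0.3 -0.7 -0.7]
```

Converted, 0.01 m / 0.75 = 0.0133, 0.006 m / 0.75 = 0.008.

Request:
creep_tool(
  offsets=[
    [0.03, 0.0027, 0, 0.0133, 0],
    [0.03, 0, 0, 0.008, 0],
    [0.03, 0, 0, 0.004, 0],
    [0.03, 0, 0, 0, 0],
    [0.03, 0, 0, 0, 0],
  ],
)

```text
time_s: 6.55
ee_pos: [0.6025, 0.0219, 0.0549]
orientation: [0.0, 0.987, 0.162, 0.0]
ft_force: [0.1, -0.2, -1.3]
finger_gap: 0.045
finger_force: 20.0
```

```bash
python3 go.py .601 .0215 .0495
```

```text
t 6.55 pos [0.6025 0.0219 0.0549] yaw 0.3257 zax [ 6.e-04 -0.e+00 -1.e+00] shift [-0.0015 -0.0001  0.0054] q6 1.2 f [ 0.1 -0.2 -1.3]
```

Converted, 0.003 m / 0.75 = 0.004, 0.002 m / 0.75 = 0.0027.

Request:
creep_tool(
  offsets=[
    [0.03, 0, 0, 0.004, 0],
    [0.03, 0, 0, 0.0027, 0],
    [0.03, 0, 0, 0.0013, 0],
    [0.03, 0, 0, 0, 0],
    [0.03, 0, 0, 0, 0],
  ],
)

```text
time_s: 7.18
ee_pos: [0.6034, 0.0223, 0.0515]
orientation: [0.0, 0.987, 0.162, 0.001]
ft_force: [-8.8, 1.7, 19.7]
finger_gap: 0.0451
finger_force: 20.1
```

```bash
python3 go.py .601 .0215 .0495
```

```text
t 7.17 pos [0.6034 0.0223 0.0515] yaw 0.326 zax [ 2.4e-03  3.0e-04 -1.0e+00] shift [-0.0025 -0.      0.002 ] q6 1.2 f [-8.8  1.7 19.7]
```

Converted, -0.0017 m / 0.75 = -0.0023.

Request:
creep_tool(
  offsets=[
    [0.03, 0, 0, -0.0023, 0],
    [0.03, 0, 0, 0, 0],
    [0.06, 0, 0, 0, 0],
    [0.093, 0, 0, 0, 0],
    [0.093, 0, 0, 0, 0],
  ],
)

```text
time_s: 7.8
ee_pos: [0.602, 0.0219, 0.0497]
orientation: [-0.0, 0.987, 0.162, -0.0]
ft_force: [-0.4, 0.1, 0.7]
finger_gap: 0.0707
finger_force: 0.0
```

Request:
creep_tool(
  offsets=[
    [0.093, 0, 0, 0, 0],
    [0.093, 0, 0, 0, 0],
    [0.093, 0, 0, -0.04, 0],
    [0.093, 0, 0, -0.0667, 0],
    [0.093, 0, 0, -0.08, 0],
  ],
)

```text
time_s: 8.43
ee_pos: [0.6011, 0.022, 0.1902]
orientation: [-0.0, 0.987, 0.162, -0.001]
ft_force: [1.1, -0.2, -0.3]
finger_gap: 0.0931
finger_force: 0.0
```

Run:
```python
from h import *
for n in("scene","side"):
    c=snap(n,n+"2");P=np.load(f"pics/{n}2.npz")["P"]
    m=(np.hypot(P[...,0]-.602,P[...,1]-.0215)<.05)&(P[...,2]>.065)&(P[...,2]<.09);q=P[m];print(n,m.sum(),((q.min(0)+q.max(0))/2).round(3),np.ptp(q,axis=0).round(3),q[:,2].max().round(3))
```

```bash
python3 go.py .5364 .2600 .21
```

```text
scene 401 [0.604 0.02  0.072] [0.04  0.042 0.012] 0.078
side 233 [0.603 0.024 0.071] [0.042 0.044 0.012] 0.077
t 8.53 pos [0.6066 0.0217 0.1993] yaw 0.3258 zax [ 1.350e-02 -6.000e-04 -9.999e-01] shift [ 0.0099 -0.2482 -0.0118] q6 1.2 f [ 1.8 -0.5  2.1]
```

Converted, -0.05 m / 0.75 = -0.0667, 0.002 m / 0.75 = 0.0027.

Request:
creep_tool(
  offsets=[
    [0.093, 0.0027, -0.0667, 0, 0],
    [0.093, 0.0027, -0.0667, 0, 0],
    [0.093, 0.0027, -0.0667, 0, 0],
    [0.093, 0.0027, -0.0667, 0, 0],
    [0.093, 0.0027, -0.0667, 0, 0],
  ],
)

```text
time_s: 9.15
ee_pos: [0.531, 0.2634, 0.1898]
orientation: [-0.0, 0.987, 0.162, 0.0]
ft_force: [1.1, 0.2, -0.1]
finger_gap: 0.093
finger_force: 0.0
```

Request:
creep_tool(
  offsets=[
    [0.093, 0, 0, 0, -0.1111],
    [0.028, 0, 0, 0, -0.1111],
    [0.028, 0, 0, 0, -0.1111],
    [0.028, 0, 0, 0, -0.1111],
    [0.028, 0, 0, 0, -0.1111],
  ],
)

```text
time_s: 9.78
ee_pos: [0.5315, 0.262, 0.1896]
orientation: [-0.0, 0.824, 0.566, -0.0]
ft_force: [0.9, 0.4, -1.3]
finger_gap: 0.0574
finger_force: 0.0
```

Request:
creep_tool(
  offsets=[
    [0.028, 0, 0, 0, -0.1111],
    [0.028, 0, 0, 0, -0.1111],
    [0.028, 0, 0, 0, -0.1111],
    [0.028, 0, 0, 0, -0.1111],
    [0.028, 0, 0, 0, 0],
  ],
)

```text
time_s: 10.4
ee_pos: [0.5315, 0.2619, 0.1897]
orientation: [-0.0, 0.584, 0.812, -0.0]
ft_force: [-1.1, 0.7, 0.7]
finger_gap: 0.028
finger_force: 0.0
```

```bash
python3 go.py .5364 .2600 .053
```

Run:
```python
from h import *
from scipy.optimize import least_squares
for n in("scene","side"):
    c=snap(n,n+"3");f=np.load(f"pics/{n}3.npz")["P"].reshape(-1,3)
    q=f[(np.hypot(f[:,0]-.5364,f[:,1]-.26)<.035)&(f[:,2]>.06)&(f[:,2]<.08)];print(n,"grip",cv2.minAreaRect((q[:,:2]*1000).astype(np.float32)))
    q=f[(f[:,2]>.025)&(f[:,2]<.06)&(np.hypot(f[:,0]-.591,f[:,1]-.278)<.03)]
    print("ball",least_squares(lambda s:np.linalg.norm(q-s,axis=1)-.018,[.59,.277,.027]).x.round(4))
snap("wrist","w3")
```

```text
t 10.4 pos [0.5315 0.2619 0.1897] yaw 1.8952 zax [-4.e-04 -1.e-04 -1.e+00] shift [-0.0034  0.0041  0.1367] q6 0.05 f [-1.1  0.7  0.7]
scene grip ((537.6654663085938, 256.5217590332031), (14.091732025146484, 55.129756927490234), 18.34515380859375)
ball [0.5913 0.2772 0.0272]
side grip ((536.3603515625, 261.35540771484375), (13.666770935058594, 50.82263946533203), 18.80137062072754)
ball [0.5918 0.278  0.0271]
```

View pics/w3.png

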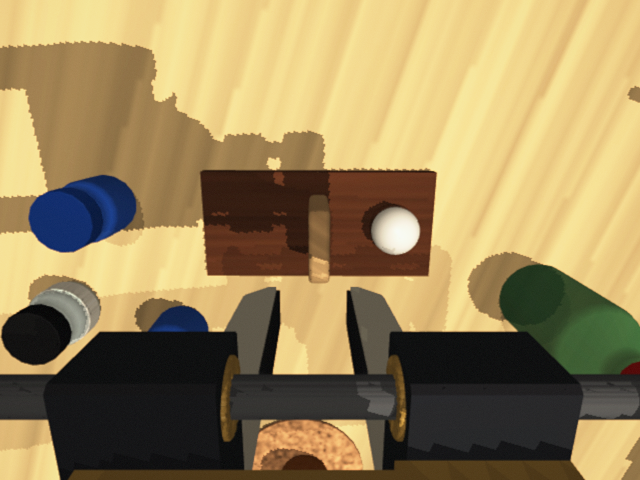

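The wrist view shows the tray untouched, ball in its pocket (395,230), grip (320,240), and both fingers either side of the grip line. I'll align, go down halfway and recheck.

Converted, 0.03 m / 0.75 = 0.04, 0.022 m / 0.75 = 0.0293.

Request:
creep_tool(
  offsets=[
    [0.028, -0.004, 0.0053, 0.04, 0],
    [0.028, 0, 0, 0.04, 0],
    [0.028, 0, 0, 0.0293, 0],
    [0.028, 0, 0, 0, 0],
    [0.028, 0, 0, 0, 0],
  ],
)

```text
time_s: 11.18
ee_pos: [0.537, 0.2606, 0.1092]
orientation: [0.0, 0.584, 0.812, 0.001]
ft_force: [-0.1, 0.5, 0.3]
finger_gap: 0.0279
finger_force: 0.0
```

```bash
python3 go.py .5365 .2600 .053
```

```text
t 11.18 pos [0.537  0.2606 0.1092] yaw 1.8952 zax [ 1.1e-03  5.0e-04 -1.0e+00] shift [-0.0005 -0.0007  0.0562] q6 0.04 f [-0.1  0.5  0.3]
```

Request:
creep_tool(
  offsets=[
    [0.028, 0, -0.0013, 0.02, 0],
    [0.028, 0, 0, 0.02, 0],
    [0.028, 0, 0, 0.02, 0],
    [0.028, 0, 0, 0.0147, 0],
    [0.028, 0, 0, 0, 0],
  ],
)

```text
time_s: 11.8
ee_pos: [0.5344, 0.2597, 0.0505]
orientation: [-0.001, 0.583, 0.812, -0.001]
ft_force: [0.3, 0.2, 0.3]
finger_gap: 0.0279
finger_force: 0.0
```

```bash
python3 go.py .5365 .2600 .053
```

```text
t 11.8 pos [0.5344 0.2597 0.0505] yaw 1.8962 zax [-0.0025 -0.001  -1.    ] shift [-0.0004  0.0021 -0.0025] q6 0.04 f [0.3 0.2 0.3]
```

Request:
creep_tool(
  offsets=[
    [0.024, 0, 0, 0, 0],
    [0.021, 0, 0, 0, 0],
    [0.018, 0, 0, 0, 0],
    [0.015, 0, 0, 0, 0],
    [0.012, 0, 0, 0, 0],
  ],
  force=20,
)

```text
time_s: 12.42
ee_pos: [0.5357, 0.2602, 0.0524]
orientation: [0.0, 0.583, 0.812, 0.0]
ft_force: [0.5, 1.2, 0.9]
finger_gap: 0.0142
finger_force: 20.0
```

Request:
creep_tool(
  offsets=[
    [0.008, 0, 0, 0, 0],
    [0.008, 0, 0, 0, 0],
    [0.008, 0, 0, 0, 0],
    [0.005, 0, 0, 0, 0],
    [0.005, 0, 0, 0, 0],
  ],
  force=35,
)

```text
time_s: 13.05
ee_pos: [0.5357, 0.2602, 0.0524]
orientation: [0.0, 0.583, 0.812, 0.0]
ft_force: [0.9, 0.7, 3.2]
finger_gap: 0.0137
finger_force: 35.0
```

```bash
python3 go.py .5365 .2600 .053
```

```text
t 13.05 pos [0.5357 0.2602 0.0524] yaw 1.8963 zax [ 6.e-04  3.e-04 -1.e+00] shift [-0.0004  0.0007 -0.0006] q6 0.04 f [0.9 0.7 3.2]
```

Converted, -0.01 m / 0.75 = -0.0133, -0.006 m / 0.75 = -0.008.

Request:
creep_tool(
  offsets=[
    [0.005, 0, 0, -0.0027, 0],
    [0.005, 0, 0, -0.0053, 0],
    [0.005, 0, 0, -0.008, 0],
    [0.005, 0, 0, -0.0107, 0],
    [0.005, 0, 0, -0.0133, 0],
  ],
)

```text
time_s: 13.68
ee_pos: [0.5354, 0.2601, 0.0828]
orientation: [-0.0, 0.583, 0.812, -0.0]
ft_force: [-0.4, 0.2, -2.8]
finger_gap: 0.0137
finger_force: 35.0
```

Request:
creep_tool(
  offsets=[
    [0.005, 0, 0, -0.0133, 0],
    [0.005, 0, 0, -0.0133, 0],
    [0.005, 0, 0, -0.0133, 0],
    [0.005, 0, 0, -0.0107, 0],
    [0.005, 0, 0, -0.008, 0],
  ],
)

```text
time_s: 14.3
ee_pos: [0.5356, 0.2601, 0.1268]
orientation: [0.0, 0.583, 0.812, 0.0]
ft_force: [0.1, 0.1, -4.1]
finger_gap: 0.0137
finger_force: 35.0
```

```bash
python3 go.py .488 -.278 .18
```

Run:
```python
from h import *
from scipy.optimize import least_squares
z=arm.get_obs()["ee_pos"][2]-.0524
c=snap("side","side4");snap("scene","scene4")
for n in("side4","scene4"):
    f=np.load(f"pics/{n}.npz")["P"].reshape(-1,3)
    q=f[(f[:,2]>z+.03)&(f[:,2]<z+.055)&(np.hypot(f[:,0]-.591,f[:,1]-.278)<.025)]
    print("ball",len(q),least_squares(lambda s:np.linalg.norm(q-s,axis=1)-.018,[.59,.277,z+.027]).x.round(4),"expected z",z+.027)
a=cv2.imread("pics/side4.png")[220:400,150:390];cv2.imwrite("pics/c4.png",cv2.resize(a,(720,540)))
```

```text
t 14.3 pos [0.5356 0.2601 0.1268] yaw 1.8963 zax [ 3.e-04  1.e-04 -1.e+00] shift [-0.4947 -0.2171 -0.0533] q6 0.04 f [ 0.1  0.1 -4.1]
ball 310 [0.5915 0.2785 0.1013] expected z 0.10135615843839296
ball 202 [0.5916 0.2772 0.1025] expected z 0.10135615843839296
```

View pics/c4.png

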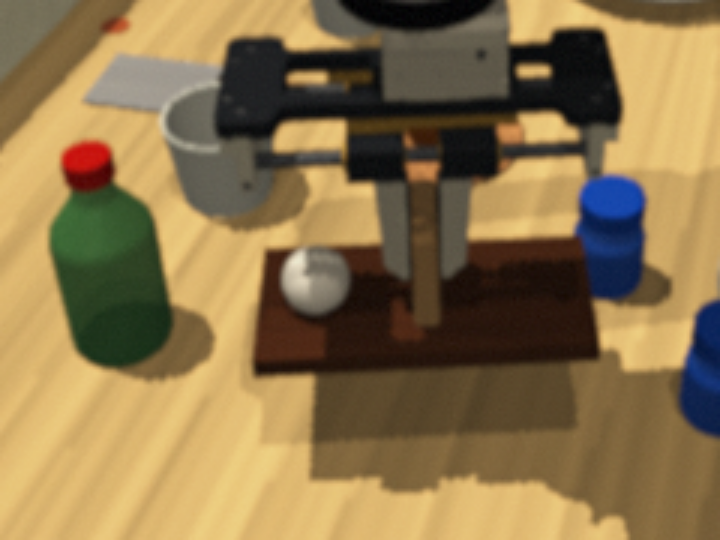

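The side crop shows the tray level in the fingers with the ball in its pocket at (317,282). I'll raise it and carry it smoothly.

Converted, -0.013 m / 0.75 = -0.0173, -0.01 m / 0.75 = -0.0133.

Request:
creep_tool(
  offsets=[
    [0.005, 0, 0, -0.0067, 0],
    [0.005, 0, 0, -0.0133, 0],
    [0.005, 0, 0, -0.0173, 0],
    [0.005, 0, 0, -0.0173, 0],
    [0.005, 0, 0, -0.012, 0],
  ],
)

```text
time_s: 15.02
ee_pos: [0.536, 0.2603, 0.1778]
orientation: [0.0, 0.583, 0.812, 0.001]
ft_force: [-0.8, 0.4, -3.1]
finger_gap: 0.0141
finger_force: 35.0
```

Request:
creep_tool(
  offsets=[
    [0.005, 0, 0, -0.0053, 0],
    [0.005, 0, 0, 0, 0],
    [0.005, -0.0049, -0.0021, 0, 0],
    [0.005, -0.0097, -0.0043, 0, 0],
    [0.005, -0.0147, -0.0064, 0, 0],
  ],
)

```text
time_s: 15.65
ee_pos: [0.5331, 0.2355, 0.1797]
orientation: [-0.0, 0.583, 0.812, -0.0]
ft_force: [0.3, -0.1, -3.5]
finger_gap: 0.0137
finger_force: 35.0
```

Request:
creep_tool(
  offsets=[
    [0.005, -0.0196, -0.0085, 0, 0],
    [0.005, -0.0244, -0.0107, 0, 0],
    [0.005, -0.0244, -0.0107, 0, 0],
    [0.005, -0.0244, -0.0107, 0, 0],
    [0.005, -0.0244, -0.0107, 0, 0],
  ],
)

```text
time_s: 16.27
ee_pos: [0.525, 0.1391, 0.1802]
orientation: [0.0, 0.583, 0.812, 0.0]
ft_force: [-0.7, 0.1, -2.2]
finger_gap: 0.0139
finger_force: 35.0
```

Request:
creep_tool(
  offsets=[
    [0.005, -0.0244, -0.0107, 0, 0],
    [0.005, -0.0244, -0.0107, 0, 0],
    [0.005, -0.0244, -0.0107, 0, 0],
    [0.005, -0.0244, -0.0107, 0, 0],
    [0.005, -0.0244, -0.0107, 0, 0],
  ],
)

```text
time_s: 16.9
ee_pos: [0.5163, 0.0398, 0.1802]
orientation: [0.0, 0.583, 0.812, 0.0]
ft_force: [-0.3, 0.1, -4.1]
finger_gap: 0.0139
finger_force: 35.0
```

```bash
python3 go.py .488 -.278 .18
```

```text
t 16.9 pos [0.5163 0.0398 0.1802] yaw 1.8963 zax [ 0. -0. -1.] shift [-2.921e-01 -1.285e-01  2.000e-04] q6 -0.35 f [-0.3  0.1 -4.1]
```

Converted, -0.0183 m / 0.75 = -0.0244, -0.008 m / 0.75 = -0.0107.

Request:
creep_tool(
  offsets=[
    [0.005, -0.0244, -0.0107, 0, 0],
    [0.005, -0.0244, -0.0107, 0, 0],
    [0.005, -0.0244, -0.0107, 0, 0],
    [0.005, -0.0244, -0.0107, 0, 0],
    [0.005, -0.0244, -0.0107, 0, 0],
  ],
)

```text
time_s: 17.52
ee_pos: [0.5076, -0.0596, 0.1802]
orientation: [0.0, 0.583, 0.812, 0.0]
ft_force: [0.2, -0.5, -3.8]
finger_gap: 0.014
finger_force: 35.0
```

Request:
creep_tool(
  offsets=[
    [0.005, -0.0244, -0.0107, 0, 0],
    [0.005, -0.0244, -0.0107, 0, 0],
    [0.005, -0.0244, -0.0107, 0, 0],
    [0.005, -0.0244, -0.0107, 0, 0],
    [0.005, -0.0244, -0.0107, 0, 0],
  ],
)

```text
time_s: 18.15
ee_pos: [0.499, -0.1591, 0.1802]
orientation: [0.0, 0.583, 0.812, 0.0]
ft_force: [0.3, -0.5, -4.2]
finger_gap: 0.0135
finger_force: 35.0
```

Request:
creep_tool(
  offsets=[
    [0.005, -0.0244, -0.0107, 0, 0],
    [0.005, -0.0244, -0.0107, 0, 0],
    [0.005, -0.0244, -0.0107, 0, 0],
    [0.005, -0.0196, -0.0085, 0, 0],
    [0.005, -0.0147, -0.0064, 0, 0],
  ],
)

```text
time_s: 18.77
ee_pos: [0.4915, -0.2465, 0.1801]
orientation: [-0.0, 0.583, 0.812, 0.0]
ft_force: [-0.2, -0.8, -3.6]
finger_gap: 0.0141
finger_force: 35.0
```

Request:
creep_tool(
  offsets=[
    [0.005, -0.0097, -0.0043, 0, 0],
    [0.005, -0.0049, -0.0021, 0, 0],
    [0.005, 0, 0, 0, 0],
    [0.005, 0, 0, 0, 0],
    [0.005, 0, 0, 0, 0],
  ],
)

```text
time_s: 19.4
ee_pos: [0.4907, -0.257, 0.1802]
orientation: [0.0, 0.583, 0.812, 0.0]
ft_force: [-0.5, -0.2, -4.0]
finger_gap: 0.0136
finger_force: 35.0
```

```bash
python3 go.py .488 -.278 .18
```

```text
t 19.4 pos [ 0.4907 -0.257   0.1802] yaw 1.8968 zax [ 1.e-04  1.e-04 -1.e+00] shift [-0.019  -0.0093  0.0002] q6 -0.9 f [-0.5 -0.2 -4. ]
```

Converted, -0.006 m / 0.75 = -0.008, -0.003 m / 0.75 = -0.004.

Request:
creep_tool(
  offsets=[
    [0.005, -0.004, -0.002, 0, 0],
    [0.005, -0.008, -0.004, 0, 0],
    [0.005, -0.008, -0.004, 0, 0],
    [0.005, -0.004, -0.002, 0, 0],
    [0.005, 0, 0, 0, 0],
  ],
)

```text
time_s: 20.02
ee_pos: [0.4877, -0.2777, 0.1801]
orientation: [-0.0, 0.583, 0.812, 0.0]
ft_force: [0.6, 0.6, -4.1]
finger_gap: 0.0138
finger_force: 35.0
```

Request:
creep_tool(
  offsets=[
    [0.005, 0, 0, 0, 0],
    [0.005, 0, 0, 0, 0],
    [0.005, 0, 0, 0, 0],
    [0.005, 0, 0, 0, 0],
    [0.005, 0, 0, 0, 0],
  ],
)

```text
time_s: 20.65
ee_pos: [0.4879, -0.2773, 0.1801]
orientation: [0.0, 0.583, 0.812, 0.0]
ft_force: [0.8, -0.2, -3.4]
finger_gap: 0.0139
finger_force: 35.0
```

```bash
python3 go.py .488 -.278 .18
```

Run:
```python
from h import *
from scipy.optimize import least_squares
o=arm.get_obs();p=np.array(o["ee_pos"]);z=p[2]-.0524;b=p+[.055,.0188,-p[2]+z+.027]
ims=[]
for n in("scene","side"):
    c=snap(n,n+"5");ims.append(c["image"][:,:,::-1])
    f=np.load(f"pics/{n}5.npz")["P"].reshape(-1,3)
    q=f[(f[:,2]>z+.03)&(f[:,2]<z+.055)&(np.hypot(f[:,0]-b[0],f[:,1]-b[1])<.025)]
    if len(q)>20: print("ball",len(q),least_squares(lambda s:np.linalg.norm(q-s,axis=1)-.018,b).x.round(4),b.round(4))
    q=f[(np.hypot(f[:,0]-.603,f[:,1]-.022)<.05)&(f[:,2]>.065)&(f[:,2]<.1)];print("jar lid",((q.min(0)+q.max(0))/2).round(3),q[:,2].max().round(3))
    q=f[(abs(f[:,0]-p[0])<.11)&(abs(f[:,1]-p[1])<.08)&(f[:,2]>z+.006)&(f[:,2]<z+.018)];A=np.c_[q[:,:2],np.ones(len(q))];print("tray slope",np.linalg.lstsq(A,q[:,2],rcond=None)[0].round(3))
cv2.imwrite("pics/end.png",np.hstack([cv2.resize(i,(400,300)) for i in ims]))
```

```text
t 20.65 pos [ 0.4879 -0.2773  0.1801] yaw 1.8964 zax [ 0.  0. -1.] shift [-0.0007 -0.0001  0.0001] q6 -0.93 f [ 0.8 -0.2 -3.4]
ball 451 [ 0.5419 -0.2632  0.1545] [ 0.5429 -0.2585  0.1547]
jar lid [0.604 0.021 0.071] 0.078
tray slope [-0.005  0.005  0.143]
ball 100 [ 0.5422 -0.2619  0.1543] [ 0.5429 -0.2585  0.1547]
jar lid [0.602 0.024 0.071] 0.076
tray slope [ 0.004 -0.017  0.133]
```

View pics/end.png

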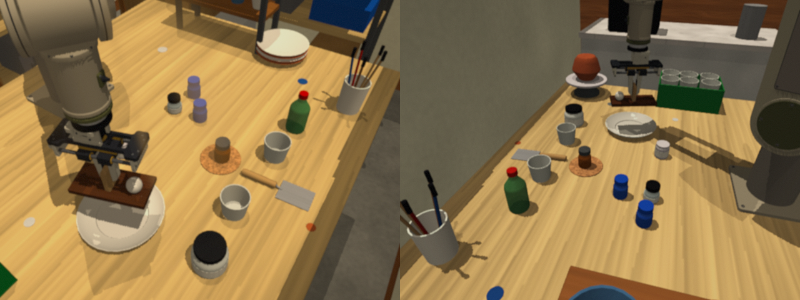

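The final picture shows the tray level above the plate with the ball in its pocket (133,185). The jar stands on the mat (222,150) and the bystanders have not moved. Handing in.

```bash
python3 -c "
from station import arm
print(arm.hand_in())"
```

```text
the job is handed in; nothing more can be done
None
```

Handed in at about 21 s: the jar stands on the cork mat, and the tray is held level about 10 cm above the plate's rim with the ball in its pocket; the hand-in returned no verdict.

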